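# Draw a speaker bracket into line with a tapered plug

### The job

The white bracket on top of the printed speaker box has slid sideways, so its speaker hole no longer sits over the hole in the box. Take the large tapered plug from the rack and drive it, pointed end down, through both holes while they are still out of line, so that the plug itself pulls the bracket into place. Push it fully home with its flange flat on the bracket, and leave it standing there.

Things in the scene. Friction and masses are not known exactly. Their poses are not given: they have to be found in the camera images.
- plug: Large tapered plug, grey, 0.1 kg, hanging point down in the rack. Origin at its tip, z up towards its grip, y at the start along the rack's row. Above the tip: cone from 8 mm diameter to 40 mm at height 50 mm; 40 mm shank to 72 mm; flange 54 mm wide to 78 mm; square grip 28 x 28 mm, flats facing x and y, to 120 mm.
- rack: Fixed black bridge, 70 x 262 mm, top 100 mm above the table; origin under its centre, y along its row of three holes 85 mm apart. Plugs hang by their flanges; lift one 75 mm to clear the rack, 130 mm to pass over its neighbours. The other plugs, also grey: one flat-ended and straight, 40 mm thick, with a round grip; one thin, tapered to 26 mm, with a short thin grip. Their order varies.
- lower_hole (a point): Centre of the 44 mm through hole in the 8 mm thick top of the fixed grey box (130 x 130 x 90 mm, hollow, open side down), on the top's upper face, 90 mm above the table. z up, x along the bracket's slide. Below the hole the box is empty down to the table.
- upper_hole (a point): Centre of the bracket's 44 mm through hole, on its upper face, 98 mm above the table. White plate 94 x 98 x 8 mm between two guide rails 10 mm high on the box; it slides along the box's x axis only, 2.5 N friction, and starts 8 to 12 mm off towards +x. Plug fully home: flange on this face, tip 72 mm below it; it takes a push of some 5 to 20 N.
There are look-alikes about, which are no part of the job. What is shaped like the plug but pink or turquoise is not meant.

How it is judged:
By the outcome, as a careful person would: the job done as asked, in the order asked, and still so for the second after the job is handed in, with the robot touching nothing.
It also fails if it takes over 43 s, if anything falls off the work surface, if the arm or the gripper's body presses on something with over 40 N, if the wrist force passes 120 N, or if a joint passes its speed limit or range.

### The arm

A 7-joint arm with a two-finger parallel gripper is mounted at the origin on the work surface. World frame = base frame: x ahead of the robot, y to its left, z up, the work surface at z = 0. Lengths are in m, angles in rad, forces in N, time in s.
With the tool pointing down it reaches from about 0.425 to 0.925 m from the base axis. Payload 6.8 kg.
Tool frame: the origin (TCP) lies on the centre line of the jaws, within the pads' length; the fingertips stand 17 mm ahead of it and the grasp point (between the pads) lies 2 mm behind it; z points along the fingers, x is the direction in which the jaws open and shut, and the axes are right-handed (so a half turn about z gives the same grasp; the last joint's range is limited). The gripper opens to 85 mm and grips with 20 to 120 N. Pads are 22 mm wide; open, the fingers measure 114 mm over their backs; the gripper's body (76 mm by 85 mm) begins 54 mm behind the grasp point. The pads swing forward as they close: fully open they stand 13 mm farther back than shut.
Start: joints at [-1.437, 0.477, 0.022, 1.555, -0.011, 1.109, -0.083], TCP at [0.162, 0.655, 0.248] pointing down, gripper open.
Joint ranges: [-2.96, 2.96], [-0.34, 2.1], [-1.41, 1.46], [0.24, 2.44], [-1.37, 4.51], [0.17, 1.92], [-2.96, 2.96]. Speed limits (rad/s): [2.39, 2.39, 3.14, 3.14, 3.14, 3.14, 3.14].

### API

Orientations are given as a rotation vector (axis times angle).
In Python, from bench import r gives the robot as it stands.
- The arm moves only by the tool arm_command, never from a script. Its argument "increments" is a list of rows, each a list of 3 entries, a list of its own where there are three numbers: the shift along the world's x, y, z in m, then the turn, a rotation vector about the world's x, y, z in rad, then the opening in per cent of the stroke, from 0 (shut) to 100 (fully open). A call has 1 to 10 rows; each row is the pose to reach, as a shift and turn from the pose commanded when the call began; what a row does not reach only later rows make up. A row lasts 1/10 s, in which the tool goes at most 50 mm and 8.59 degrees, less where a joint would pass 70% of its speed; a pose out of reach is approached as far as the arm can. A call with a gripper value outside its range is refused whole. The fingers move at their own pace and stop on an object; "newtons" is the grip in N (left out, the last holds). Time passes only in rows, so rows that repeat a pose let the fingers close. It gives the time, the measured TCP pose, the force and the opening at its end, in the units of the state.
- r.get_obs(): the state, without advancing time (a new reading comes with each control period).
- r.grab_frame(name): name is "scene" or "top" or "wrist"; returns the picture (420x560x3 uint8, blue, green, red); there is no depth.
- r.camera_model(name): a dict with "camera_matrix" (3x3 intrinsics, pixels), "D" ([k1, k2, p1, p2, k3] as OpenCV has them; the pictures are not rectified), "camera_from_world" (4x4, takes a point from world to camera coordinates). Camera axes: x right, y down, z forward; pixel columns grow to the right and rows downward; lengths in m; the calibration is good to about 2 mm. A picture is of the moment at which its call begins: read the wrist's pose just before it. camera_model takes no time and is no camera call; for the wrist camera it gives the pose at the moment of the call.
- r.hand_in(): hands the job in, once; it reports no verdict.
The state is a dict: "clock": time; "joints": joint angles; "qvel": joint speeds; "tau": joint torques, N m; "tcp_pos": TCP position; "orientation": TCP orientation; "contact_force": force on the tool from outside, world axes, zero at the start; "moment": the same for the moment, N m; "grip_width": finger opening in m.
Only numpy, scipy, OpenCV 4.12 (cv2) and the standard library are available. Lean on these libraries where they do the work, as an engineer would, in place of code of your own. Each camera call takes 0.05 s, during which the arm holds its last target. There are 200 camera calls.

## Working session

There is one attempt and no reset: what is moved stays moved. The work goes in short steps, Python scripts to look and compute and a tool call to move; the robot and the scene stay as the last step left them, time stands still between calls to the robot, and variables do not carry over. Pictures are saved under pics/ and viewed, about 8 in all and at most 12, crops included, and the job is handed in when it is done.

Besides the shell and the picture viewer there is one more tool, called after ">>>" as name(argument=value, ...) on one line, values as JSON. arm_command: Moves the arm, as the interface text tells. Its arguments: {"type":"object","properties":{"increments":{"type":"array","items":{"type":"array"}},"newtons":{"type":"number"}},"required":["increments"]}

```bash
mkdir -p pics; ls; python3 - <<'E'
from bench import r
import cv2
o=r.get_obs();print(o)
for n in("scene","top"):
    cv2.imwrite(f"pics/{n}0.png",r.grab_frame(n)); c=r.camera_model(n);print(n,c)
E
```

```text
pics
{'clock': 0.0, 'joints': array([-1.43713226,  0.47779932,  0.02231707,  1.55648172, -0.01149134,
        1.10926746, -0.08308713]), 'qvel': array([ 6.19521325e-04, -3.15128927e-04,  1.29978930e-03,  9.51397327e-05,
        3.35675086e-04, -1.76653732e-04, -5.14298290e-04]), 'tau': array([ 1.40941615e-03, -5.96470821e+01,  1.60854835e+00, -2.81193709e+01,
        1.24907697e-02,  9.51857219e-03,  3.09820777e-06]), 'tcp_pos': array([0.16147146, 0.65481716, 0.24731298]), 'orientation': array([ 2.47208507e+00,  1.93666535e+00, -2.12417432e-03]), 'contact_force': array([ 0.29643961, -0.13609735, -0.55845784]), 'moment': array([-0.0394688 ,  0.02034282, -0.01601481]), 'grip_width': 0.08532007516253891}
scene {'camera_matrix': array([[544.33817887,   0.        , 274.69198009],
       [  0.        , 544.33817887, 197.04500648],
       [  0.        ,   0.        ,   1.        ]]), 'D': array([-0.22168523,  0.        ,  0.        ,  0.        ,  0.        ]), 'camera_from_world': array([[-0.28479882,  0.95852733, -0.0107234 ,  0.15010092],
       [ 0.7715813 ,  0.22258644, -0.59591743, -0.31699866],
       [-0.56881626, -0.17799055, -0.80297411,  1.37716137],
       [ 0.        ,  0.        ,  0.        ,  1.        ]])}
top {'camera_matrix': array([[493.4447573 ,   0.        , 281.02646203],
       [  0.        , 493.4447573 , 209.87363465],
       [  0.        ,   0.        ,   1.        ]]), 'D': array([-0.0081343,  0.       ,  0.       ,  0.       ,  0.       ]), 'camera_from_world': array([[ 0.02217514, -0.99968742, -0.01154696, -0.00897868],
       [-0.98661226, -0.02001564, -0.16185059,  0.50305857],
       [ 0.16156888,  0.01498144, -0.98674772,  0.94370675],
       [ 0.        ,  0.        ,  0.        ,  1.        ]])}
```

View pics/scene0.png

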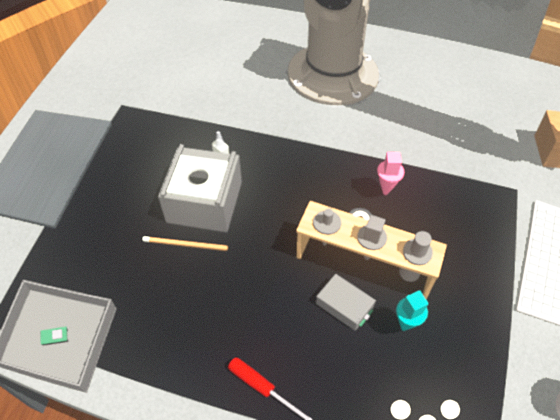

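View pics/top0.png

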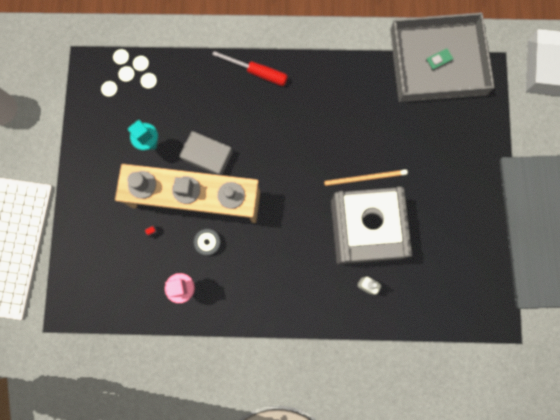

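The middle plug has the square grip (scene 375,228; top 185,188). The box is at scene (203,180) and top (372,220), with its hole showing dark inside the white bracket. Next I'll measure both.

```bash
cat > h.py <<'E'
import numpy as np, cv2
from bench import r
def cast(c,px,z):
    """pixels -> world points on plane z"""
    u=cv2.undistortPoints(np.float64(px).reshape(-1,1,2),c["camera_matrix"],c["D"]).reshape(-1,2)
    T=c["camera_from_world"];R,t=T[:3,:3],T[:3,3];o=-R.T@t
    d=np.c_[u,np.ones(len(u))]@R
    return o+d*((z-o[2])/d[:,2])[:,None]
def proj(c,p):
    T=c["camera_from_world"]
    return cv2.projectPoints(np.float64(p).reshape(-1,1,3),cv2.Rodrigues(T[:3,:3])[0],T[:3,3],c["camera_matrix"],c["D"])[0].reshape(-1,2)
E
python3 - <<'E'
from h import *
a=cv2.imread("pics/top0.png");b=cv2.imread("pics/scene0.png")
A=cv2.resize(a[150:230,105:270],None,fx=4.8,fy=4.8,interpolation=cv2.INTER_CUBIC)
B=cv2.resize(a[175:275,320:420],None,fx=3.9,fy=3.9,interpolation=cv2.INTER_CUBIC)
C=cv2.resize(b[190:300,290:450],None,fx=2.4,fy=2.4,interpolation=cv2.INTER_CUBIC)
D=cv2.resize(b[140:235,155:250],None,fx=2,fy=2,interpolation=cv2.INTER_CUBIC)
im=np.zeros((600,800,3),np.uint8)
im=np.zeros((384+0,792,3),np.uint8);im[:384]=A[:,:792]
cv2.imwrite("pics/crop1.png",im)
im=np.zeros((390,790,3),np.uint8);im[:,:390]=B;im[:264,400:784]=C
cv2.imwrite("pics/crop2.png",im)
ct,cs=r.camera_model("top"),r.camera_model("scene")
for n,i,c in(("top",a,ct),("scene",b,cs)):
    h=cv2.cvtColor(i,cv2.COLOR_BGR2HSV)
    m=cv2.inRange(h,(8,80,120),(28,255,255))
    cs_,_=cv2.findContours(m,cv2.RETR_EXTERNAL,cv2.CHAIN_APPROX_NONE)
    for k in cs_:
        if cv2.contourArea(k)>800:
            x=cv2.minAreaRect(np.float32(cast(c,k,.1)[:,:2]));print(n,"orange",x)
    m=cv2.inRange(h,(0,0,215),(180,60,255))
    cs_,hi=cv2.findContours(m,cv2.RETR_CCOMP,cv2.CHAIN_APPROX_NONE)
    for j,k in enumerate(cs_):
        if cv2.contourArea(k)>150:print(n,"white",hi[0][j][3],cv2.boundingRect(k),cv2.minAreaRect(np.float32(cast(c,k,.098)[:,:2])))
E
```

```text
top orange ((0.5283457636833191, 0.18052347004413605), (0.2682913541793823, 0.07589574158191681), 84.4984359741211)
top orange ((0.9028633236885071, 0.017201483249664307), (0.04153955727815628, 1.131455421447754), 0.8488460183143616)
top white -1 (167, 275, 21, 21) ((0.35090190172195435, 0.19262702763080597), (0.029156949371099472, 0.04181129112839699), 65.8459701538086)
top white -1 (198, 233, 18, 18) ((0.4313538670539856, 0.13829144835472107), (0.032095957547426224, 0.031303536146879196), 47.030128479003906)
top white -1 (344, 191, 58, 55) ((0.48179295659065247, -0.17028161883354187), (0.096647247672081, 0.0997089222073555), 5.718381881713867)
top white 14 (360, 206, 25, 25) ((0.48134931921958923, -0.16960065066814423), (0.04536506161093712, 0.04477560147643089), 34.568443298339844)
top white -1 (0, 178, 51, 142) ((0.4135042130947113, 0.5060485005378723), (0.10028441995382309, 0.2554469704627991), 83.1170654296875)
top white -1 (536, 30, 24, 54) ((0.8119360208511353, -0.5181865096092224), (0.04477380961179733, 0.11153151839971542), 85.92398071289062)
scene orange ((1.00718855857849
[... 1444 characters left out ...]
hite -1 (166, 132, 63, 71) ((0.45068278908729553, -0.1695399135351181), (0.17970839142799377, 0.10769937932491302), 5.803767681121826)
scene white 139 (187, 169, 22, 17) ((0.4830981492996216, -0.1668994128704071), (0.03887449577450752, 0.04205581918358803), 70.75602722167969)
scene white -1 (291, 79, 50, 24) ((0.18937644362449646, -0.011746175587177277), (0.12827065587043762, 0.025274967774748802), 70.91200256347656)
scene white -1 (359, 24, 201, 117) ((0.04796367138624191, 0.31241127848625183), (0.3058498501777649, 0.5051798224449158), 0.16539299488067627)
scene white -1 (0, 0, 560, 420) ((0.3020157516002655, -0.03758418560028076), (1.341659426689148, 0.7554774284362793), 77.08328247070312)
```

View pics/crop1.png

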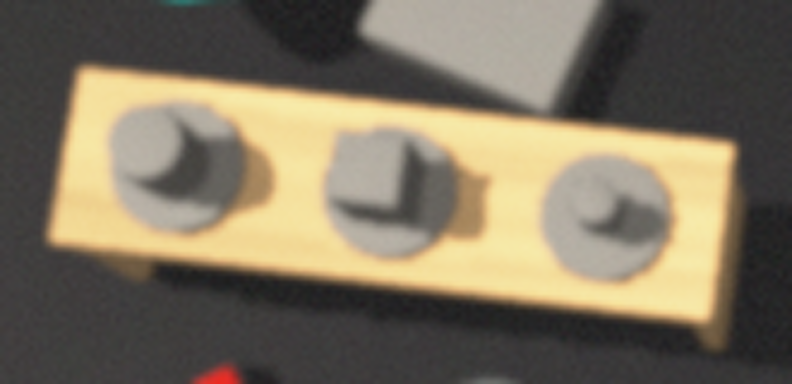

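View pics/crop2.png

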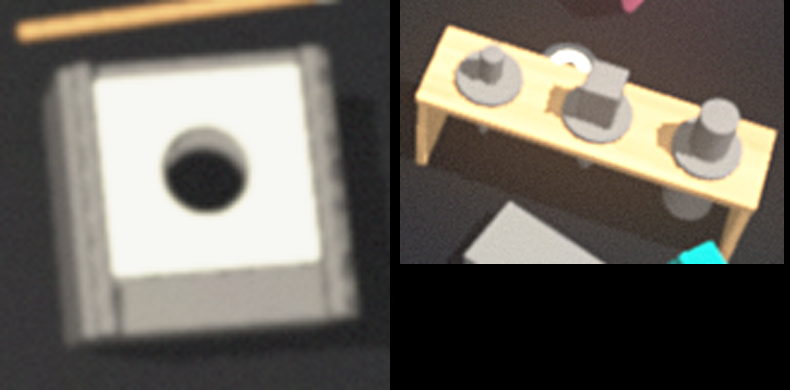

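Crop 1 confirms the order along the rack: round grip, square grip in the middle (flange centre at crop 390,193, or px 186.2,190.2), thin grip. Crop 2 shows the rails running roughly along world x, with the bracket slid towards image-up (+x).

```bash
python3 - <<'E'
from h import *
ct=r.camera_model("top")
f=lambda x,y:(105+x/4.8-.4,150+y/4.8-.4)
F=cast(ct,[f(176,167),f(390,193),f(607,217)],.106);print(F)
e=cast(ct,[f(80,67),f(735,143),f(712,322),f(47,243)],.1);print(e.mean(0),np.degrees(np.arctan2(*(e[0]-e[1])[:2])),np.degrees(np.arctan2(*(e[3]-e[2])[:2])),np.linalg.norm(e[0]-e[1]))
print(np.degrees(np.arctan2(*(F[0]-F[2])[:2])),np.linalg.norm(F[0]-F[2]))
g=lambda x,y:(320+x/3.9-.4,175+y/3.9-.4)
b=cast(ct,[g(58,70),g(325,48),g(358,315),g(68,342)],.1);print("rail corners",b,b.mean(0))
E
```

```text
[[0.53580726 0.26524866 0.106     ]
 [0.52705374 0.18039324 0.106     ]
 [0.51917821 0.09495846 0.106     ]]
[0.52827892 0.18091388 0.1       ] 5.652178153145332 5.65990860368487 0.2633470176223924
5.577321111898945 0.17110020030824036
rail corners [[ 0.52855139 -0.09906893  0.1       ]
 [ 0.54195822 -0.2278617   0.1       ]
 [ 0.41344407 -0.24114571  0.1       ]
 [ 0.39784037 -0.1043997   0.1       ]] [ 0.47044851 -0.16811901  0.1       ]
```

>>> arm_command(increments=[[[0.366, -0.474, 0.0], [0, 0, -1.428], 100], [[0.366, -0.474, 0.0], [0, 0, -1.428], 100], [[0.366, -0.474, 0.0], [0, 0, -1.428], 100], [[0.366, -0.474, 0.0], [0, 0, -1.428], 100], [[0.366, -0.474, 0.0], [0, 0, -1.428], 100], [[0.366, -0.474, 0.0], [0, 0, -1.428], 100], [[0.366, -0.474, 0.0], [0, 0, -1.428], 100], [[0.366, -0.474, 0.0], [0, 0, -1.428], 100], [[0.366, -0.474, 0.0], [0, 0, -1.428], 100], [[0.366, -0.474, 0.0], [0, 0, -1.428], 100]])

```text
clock: 1.1
tcp_pos: [0.4679, 0.2578, 0.2482]
orientation: [-3.137, 0.163, 0.0]
contact_force: [0.3, 0.4, -0.3]
grip_width: 0.0856
```

>>> arm_command(increments=[[[0.06, -0.077, 0.0], [0, 0, 0], 100], [[0.06, -0.077, 0.0], [0, 0, 0], 100], [[0.06, -0.077, 0.0], [0, 0, 0], 100], [[0.06, -0.077, 0.0], [0, 0, 0], 100], [[0.06, -0.077, 0.0], [0, 0, 0], 100]])

```text
clock: 1.6
tcp_pos: [0.5263, 0.1839, 0.2479]
orientation: [-3.138, 0.153, 0.002]
contact_force: [-0.1, 0.8, 0.7]
grip_width: 0.0854
```

```bash
python3 - <<'E'
from h import *
o=r.get_obs();c=r.camera_model("wrist");i=r.grab_frame("wrist");cv2.imwrite("pics/w1.png",i)
print(o["clock"],o["tcp_pos"],o["orientation"],o["qvel"].round(3))
np.savez("w1.npz",K=c["camera_matrix"],D=c["D"],T=c["camera_from_world"])
print(c["D"],proj(c,[[.528,.1807,.106],[.528,.1807,.148]]))
E
```

```text
1.6 [0.52632047 0.18389702 0.24788957] [-3.13765079e+00  1.52644454e-01  1.79989892e-03] [-0.016 -0.004 -0.006  0.     0.003 -0.     0.003]
[0.01521123 0.         0.         0.         0.        ] [[278.48724318 206.9937258 ]
 [278.74644614 222.60769211]]
```

View pics/w1.png

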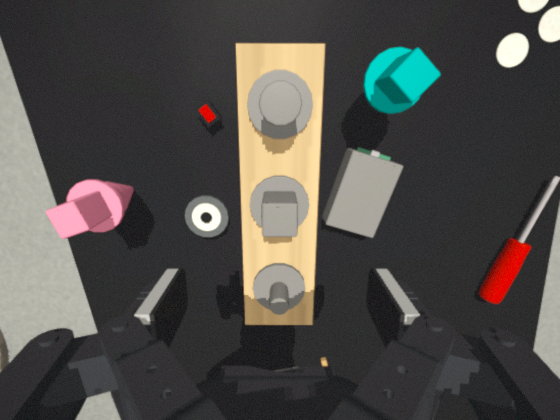

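The wrist view shows the square-grip plug's flange at (279,206) and its grip top at (280,222). Both are within 1–2 px of where I projected them, and the jaws are square to the grip, so I'll descend.

>>> arm_command(increments=[[[0.001, -0.002, -0.04], [0, 0, 0], 100], [[0.001, -0.002, -0.06], [0, 0, 0], 100], [[0.001, -0.002, -0.06], [0, 0, 0], 100], [[0.001, -0.002, -0.06], [0, 0, 0], 100]])

```text
clock: 2.05
tcp_pos: [0.5279, 0.1818, 0.1887]
orientation: [-3.138, 0.153, 0.0]
contact_force: [-0.5, 0.4, 0.1]
grip_width: 0.0853
```

Good: 1 mm in y to correct, then down to z ≈ 0.129 and close.

>>> arm_command(increments=[[[0, -0.001, -0.03], [0, 0, 0], 100], [[0, -0.001, -0.06], [0, 0, 0], 100], [[0, -0.001, -0.06], [0, 0, 0], 100], [[0, -0.001, -0.06], [0, 0, 0], 30], [[0, -0.001, -0.06], [0, 0, 0], 20], [[0, -0.001, -0.06], [0, 0, 0], 20], [[0, -0.001, -0.06], [0, 0, 0], 20], [[0, -0.001, -0.06], [0, 0, 0], 20], [[0, -0.001, -0.06], [0, 0, 0], 20], [[0, -0.001, -0.06], [0, 0, 0], 20]], newtons=60)

```text
clock: 3.05
tcp_pos: [0.529, 0.18, 0.1296]
orientation: [-3.136, 0.156, -0.002]
contact_force: [-1.1, -0.7, 6.0]
grip_width: 0.0276
```

>>> arm_command(increments=[[[0, 0, 0.02], [0, 0, 0], 0], [[0, 0, 0.05], [0, 0, 0], 0], [[0, 0, 0.09], [0, 0, 0], 0], [[0, 0, 0.13], [0, 0, 0], 0], [[0, 0, 0.15], [0, 0, 0], 0], [[0, 0, 0.15], [0, 0, 0], 0], [[0, 0, 0.15], [0, 0, 0], 0]], newtons=90)

```text
clock: 3.75
tcp_pos: [0.5278, 0.1796, 0.278]
orientation: [-3.137, 0.155, 0.0]
contact_force: [0.1, 0.1, -1.7]
grip_width: 0.0269
```

```bash
python3 - <<'E'
from h import *
print(r.get_obs()); cv2.imwrite("pics/s2.png",cv2.resize(r.grab_frame("scene")[100:310,150:430],None,fx=2,fy=2,interpolation=cv2.INTER_CUBIC))
E
```

```text
{'clock': 3.75, 'joints': array([-0.87039626,  0.27429688,  0.5283066 ,  1.83345075, -0.15632577,
        1.07489748, -0.38253928]), 'qvel': array([ 0.00416474,  0.02531018, -0.00992707,  0.02617422, -0.00137932,
       -0.00266306,  0.00138252]), 'tau': array([ 1.29674734e-01, -4.25847638e+01,  5.26983663e+00, -2.89919794e+01,
        5.01324004e-02, -7.83685857e-03, -1.66027882e-02]), 'tcp_pos': array([0.5278403 , 0.17959658, 0.27803881]), 'orientation': array([-3.13738908e+00,  1.55232810e-01,  2.60930328e-04]), 'contact_force': array([ 0.06557988,  0.10046821, -1.72550386]), 'moment': array([-0.00497458,  0.01745921,  0.02147552]), 'grip_width': 0.02691751969272085}
```

View pics/s2.png

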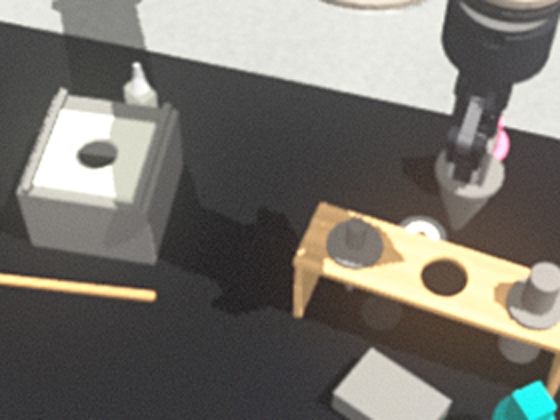

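The plug is held upright and clear of the rack. I'll move just past the box, so the wrist camera sees the holes ahead of the plug.

>>> arm_command(increments=[[[-0.057, -0.42, 0], [0, 0, 0], 0], [[-0.057, -0.42, 0], [0, 0, 0], 0], [[-0.057, -0.42, 0], [0, 0, 0], 0], [[-0.057, -0.42, 0], [0, 0, 0], 0], [[-0.057, -0.42, 0], [0, 0, 0], 0], [[-0.057, -0.42, 0], [0, 0, 0], 0], [[-0.057, -0.42, 0], [0, 0, 0], 0], [[-0.057, -0.42, 0], [0, 0, 0], 0], [[-0.057, -0.42, 0], [0, 0, 0], 0], [[-0.057, -0.42, 0], [0, 0, 0], 0]])

```text
clock: 4.8
tcp_pos: [0.4687, -0.2445, 0.277]
orientation: [3.135, -0.167, -0.004]
contact_force: [-0.2, 0.7, -0.5]
grip_width: 0.0268
```

>>> arm_command(increments=[[[0, 0, 0], [0, 0, 0], 0], [[0, 0, 0], [0, 0, 0], 0], [[0, 0, 0], [0, 0, 0], 0]])

```text
clock: 5.1
tcp_pos: [0.4715, -0.2387, 0.2778]
orientation: [-3.137, 0.151, 0.001]
contact_force: [-0.0, -0.6, -0.4]
grip_width: 0.0268
```

```bash
python3 - <<'E'
from h import *
o=r.get_obs();c=r.camera_model("wrist");i=r.grab_frame("wrist");cv2.imwrite("pics/w2.png",i)
print(o["clock"],o["tcp_pos"],o["orientation"],o["qvel"].round(3))
np.savez("w2.npz",K=c["camera_matrix"],D=c["D"],T=c["camera_from_world"])
print(proj(c,[[.4815,-.170,.098],[.4715,-.171,.090]]))
E
```

```text
5.1 [ 0.47154493 -0.23869345  0.27777242] [-3.13726985e+00  1.51222605e-01  1.42472219e-03] [-0.001 -0.004  0.004 -0.004 -0.    -0.001  0.001]
[[279.82354074 122.02302858]
 [269.5652269  123.93033273]]
```

View pics/w2.png

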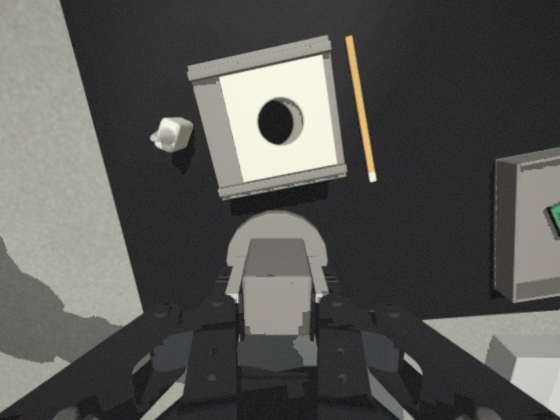

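The wrist view shows the upper hole at about (280,121). The dark opening's right edge (~293) is the lower hole's edge, and the box sits where I predicted. Now I'll get numbers for both holes.

```bash
python3 - <<'E'
from h import *
from scipy.optimize import least_squares
z=np.load("w2.npz");c=dict(camera_matrix=z["K"],D=z["D"],camera_from_world=z["T"])
i=cv2.imread("pics/w2.png");g=cv2.cvtColor(i,cv2.COLOR_BGR2GRAY)
w=(g>185).astype(np.uint8)*255
def hole(m,lo=900,hi=4000):
    cs,_=cv2.findContours(m,cv2.RETR_LIST,cv2.CHAIN_APPROX_NONE)
    return [k[:,0] for k in cs if lo<cv2.contourArea(k)<hi and cv2.pointPolygonTest(k,(274.,121.),False)>0]
fit=lambda P,R:least_squares(lambda q:np.hypot(*(P[:,:2]-q).T)-R,P[:,:2].mean(0))
for k in hole(w):
    print("upper",cv2.boundingRect(k)); P=cast(c,k,.098); f=fit(P,.022); print(f.x,cv2.minEnclosingCircle(np.float32(P[:,:2])))
print("row",g[121,250:312])
d=(g<60).astype(np.uint8)*255
for k in hole(d):
    print("dark",cv2.boundingRect(k)); e=k[k[:,0]>282]
    for h in(.082,.09):
        f=fit(cast(c,e,h),.022);print(h,f.x,np.abs(f.fun).max(),len(e))
# box top exterior corners / yaw via plate edge
cs,_=cv2.findContours(w,cv2.RETR_EXTERNAL,cv2.CHAIN_APPROX_NONE)
for k in cs:
    if cv2.pointPolygonTest(k,(240.,121.),False)>0:print("plate",cv2.minAreaRect(np.float32(cast(c,k,.098)[:,:2])))
print("camera pos",-c["camera_from_world"][:3,:3].T@c["camera_from_world"][:3,3])
E
```

```text
upper (256, 96, 49, 51)
[ 0.48169661 -0.16937774] ((0.48173531889915466, -0.16952607035636902), 0.022827090695500374)
row [244 244 244 244 244 241 219 157  77  30  28  30  29  31  28  34  27  32
  32  33  29  34  22  27  33  29  28  22  21  27  32  31  24  31  28  29
  27  31  30  38  34  25  50 108 145 158 162 161 163 160 157 123 116 174
 218 239 244 245 244 244 244 244]
dark (259, 101, 34, 43)
0.082 [ 0.47136801 -0.1706534 ] 0.0005768527036924612 38
0.09 [ 0.4709519  -0.17041299] 0.0006238400421285373 38
plate ((0.4817962646484375, -0.1698608100414276), (0.09486711770296097, 0.09797071665525436), 5.688136577606201)
camera pos [ 0.47940335 -0.16279443  0.40235601]
```

Upper hole (0.4817,−0.1695), lower hole (0.4712,−0.1705). The offset is 10.5 mm along the box x axis (yaw 5.7°), which fits the 8–12 mm given. I'll move the plug over the lower hole.

>>> arm_command(increments=[[[0, 0.04, 0], [0, 0, 0], 0], [[0, 0.0675, 0], [0, 0, 0], 0], [[0, 0.0675, -0.03], [0, 0, 0], 0], [[0, 0.0675, -0.06], [0, 0, 0], 0], [[0, 0.0675, -0.06], [0, 0, 0], 0], [[0, 0.0675, -0.06], [0, 0, 0], 0], [[0, 0.0675, -0.06], [0, 0, 0], 0]])

```text
clock: 5.85
tcp_pos: [0.4721, -0.1732, 0.2197]
orientation: [3.137, -0.156, 0.003]
contact_force: [-1.1, -0.6, -0.9]
grip_width: 0.0269
```

```bash
python3 - <<'E'
from h import *
o=r.get_obs();print(o["clock"],o["tcp_pos"],o["orientation"])
a=r.grab_frame("scene")[90:240,140:290];b=r.grab_frame("top")[150:300,300:450]
cv2.imwrite("pics/s3.png",cv2.resize(np.hstack([a,b]),None,fx=2.6,fy=2.6,interpolation=cv2.INTER_CUBIC))
x=o["tcp_pos"]
for n in("scene","top"):print(n,proj(r.camera_model(n),[x-[0,0,.1016],x-[0,0,.1016-.078]]))
E
```

```text
5.85 [ 0.47213121 -0.17322697  0.21973627] [ 3.13749574 -0.15565997  0.00339054]
scene [[196.08537832 165.08407503]
 [190.8294098  137.57423383]]
top [[375.92599267 221.69911428]
 [384.24710528 215.24461819]]
```

View pics/s3.png

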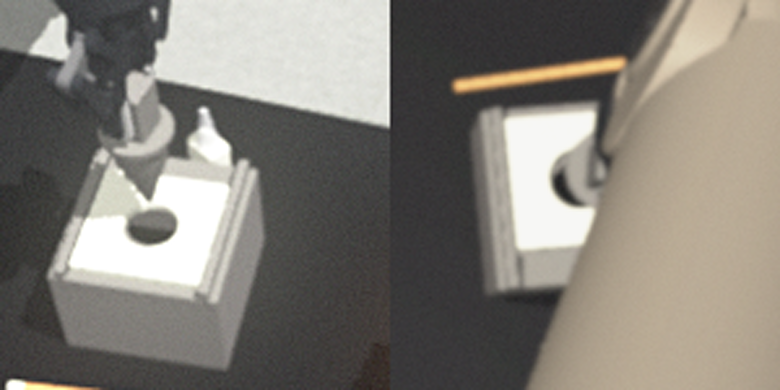

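The tip is pointed into the overlap of the holes (scene px ≈197,167, within 2 px of prediction). I'll descend in stages and watch the forces.

>>> arm_command(increments=[[[-0.0005, 0.001, -0.01], [0, 0, 0], 0], [[-0.0005, 0.001, -0.02], [0, 0, 0], 0], [[-0.0005, 0.001, -0.03], [0, 0, 0], 0], [[-0.0005, 0.001, -0.035], [0, 0, 0], 0], [[-0.0005, 0.001, -0.04], [0, 0, 0], 0], [[-0.0005, 0.001, -0.045], [0, 0, 0], 0], [[-0.0005, 0.001, -0.05], [0, 0, 0], 0], [[-0.0005, 0.001, -0.05], [0, 0, 0], 0]])

```text
clock: 6.75
tcp_pos: [0.4714, -0.1719, 0.1681]
orientation: [3.137, -0.155, 0.002]
contact_force: [1.8, 0.2, -0.5]
grip_width: 0.0271
```

>>> arm_command(increments=[[[0, 0.0005, -0.004], [0, 0, 0], 0], [[0, 0.0005, -0.008], [0, 0, 0], 0], [[0, 0.0005, -0.012], [0, 0, 0], 0], [[0, 0.0005, -0.016], [0, 0, 0], 0], [[0, 0.0005, -0.02], [0, 0, 0], 0], [[0, 0.0005, -0.02], [0, 0, 0], 0]])

```text
clock: 7.35
tcp_pos: [0.4701, -0.1716, 0.1475]
orientation: [3.137, -0.156, -0.002]
contact_force: [2.9, -1.4, -2.3]
grip_width: 0.0272
```

>>> arm_command(increments=[[[0.0003, 0, -0.003], [0, 0, 0], 0], [[0.0003, 0, -0.006], [0, 0, 0], 0], [[0.0003, 0, -0.009], [0, 0, 0], 0], [[0.0003, 0, -0.012], [0, 0, 0], 0], [[0.0003, 0, -0.015], [0, 0, 0], 0], [[0.0003, 0, -0.015], [0, 0, 0], 0]])

```text
clock: 7.95
tcp_pos: [0.4706, -0.1713, 0.1328]
orientation: [-3.138, 0.155, 0.001]
contact_force: [0.5, -1.4, -2.2]
grip_width: 0.0267
```

>>> arm_command(increments=[[[0, 0, -0.002], [0, 0, 0], 0], [[0, 0, -0.004], [0, 0, 0], 0], [[0, 0, -0.006], [0, 0, 0], 0], [[0, 0, -0.006], [0, 0, 0], 0], [[0, 0, -0.006], [0, 0, 0], 0]])

```text
clock: 8.45
tcp_pos: [0.4715, -0.1712, 0.1278]
orientation: [-3.137, 0.155, -0.001]
contact_force: [-0.2, 0.6, 5.2]
grip_width: 0.0272
```

>>> arm_command(increments=[[[0, 0, -0.0015], [0, 0, 0], 0], [[0, 0, -0.003], [0, 0, 0], 0], [[0, 0, -0.003], [0, 0, 0], 0], [[0, 0, -0.003], [0, 0, 0], 0]])

```text
clock: 8.85
tcp_pos: [0.4731, -0.1711, 0.1275]
orientation: [-3.135, 0.155, -0.006]
contact_force: [-6.4, 5.2, 37.7]
grip_width: 0.0268
```

It's home: the force rose to 38 N with almost no travel. I'll relax the push, open and retreat.

>>> arm_command(increments=[[[0, 0, 0.003], [0, 0, 0], 0], [[0, 0, 0.003], [0, 0, 0], 0], [[0, 0, 0.003], [0, 0, 0], 100], [[0, 0, 0.003], [0, 0, 0], 100], [[0, 0, 0.003], [0, 0, 0], 100], [[0, 0, 0.003], [0, 0, 0], 100], [[0, 0, 0.003], [0, 0, 0], 100], [[0, 0, 0.003], [0, 0, 0], 100]])

```text
clock: 9.65
tcp_pos: [0.4709, -0.1714, 0.1272]
orientation: [-3.138, 0.156, 0.0]
contact_force: [0.1, 0.4, -0.2]
grip_width: 0.0854
```

>>> arm_command(increments=[[[0, 0, 0.03], [0, 0, 0], 100], [[0, 0, 0.07], [0, 0, 0], 100], [[0, 0, 0.12], [0, 0, 0], 100], [[0, -0.05, 0.15], [0, 0, 0], 100], [[0, -0.07, 0.15], [0, 0, 0], 100], [[0, -0.07, 0.15], [0, 0, 0], 100], [[0, -0.07, 0.15], [0, 0, 0], 100], [[0, -0.07, 0.15], [0, 0, 0], 100]])

```text
clock: 10.45
tcp_pos: [0.4708, -0.2401, 0.2765]
orientation: [-3.137, 0.154, 0.002]
contact_force: [-0.2, 1.0, -0.1]
grip_width: 0.0852
```

```bash
python3 - <<'E'
from h import *
o=r.get_obs();c=r.camera_model("wrist");w=r.grab_frame("wrist");s=r.grab_frame("scene")
print(o["clock"],o["tcp_pos"],o["grip_width"],o["contact_force"])
print(proj(c,[[.4712,-.1705,.104],[.4712,-.1705,.146]]),proj(r.camera_model("scene"),[[.4712,-.1705,.104],[.4712,-.1705,.146]]))
a=cv2.resize(s[110:235,145:270],(390,390),interpolation=cv2.INTER_CUBIC)
b=cv2.resize(w[10:250,150:390],(390,390),interpolation=cv2.INTER_CUBIC)
cv2.imwrite("pics/s4.png",np.hstack([a,b]))
g=cv2.cvtColor(w,cv2.COLOR_BGR2GRAY);cs,_=cv2.findContours((g>185).astype(np.uint8),cv2.RETR_EXTERNAL,cv2.CHAIN_APPROX_NONE)
for k in cs:
    if 4000<cv2.contourArea(cv2.convexHull(k))<40000:print(cv2.boundingRect(k),cv2.minAreaRect(np.float32(cast(c,k,.098)[:,:2])))
E
```

```text
10.45 [ 0.47078686 -0.24013697  0.27652905] 0.08524582901038587 [-0.18549537  1.00154407 -0.10216655]
[[269.48594038 122.20878295]
 [268.24674897 123.49689024]] [[198.45001943 169.67720164]
 [195.78028335 155.55718784]]
(444, 310, 116, 68) ((0.7346471548080444, -0.4243833124637604), (0.07369600236415863, 0.16984815895557404), 58.610618591308594)
(194, 54, 151, 131) ((0.4725601375102997, -0.17087168991565704), (0.12511463463306427, 0.09876226633787155), 5.681112289428711)
(0, 0, 138, 320) ((0.2437475174665451, -0.21059519052505493), (0.3153077960014343, 0.12460856139659882), 89.96508026123047)
```

View pics/s4.png

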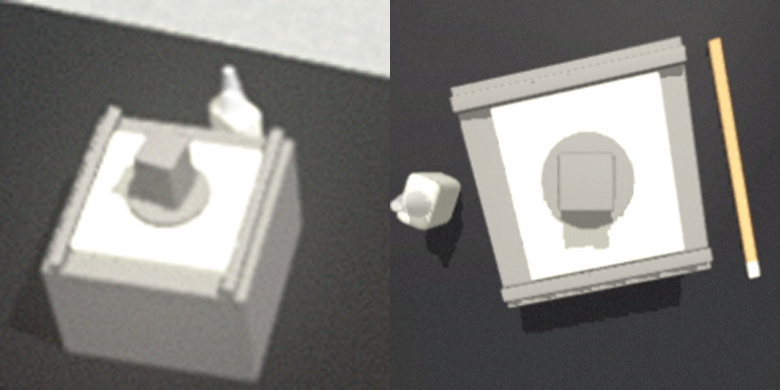

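The final picture shows the plug upright, its flange flat on the bracket at the projected spot, and the bracket now centred on the box with roughly equal margins. The gripper is clear, so I'm handing in.

```bash
python3 -c "
from bench import r
print(r.hand_in())"
```

```text
the job is handed in; nothing more can be done
None
```

I drove the large tapered plug (square grip, middle of the rack) point down through both holes, and it pulled the bracket into line. It now stands fully home, and I handed the job in at about 10.5 s on the robot's clock. No verdict is reported.

- **Before:** the holes were 10.5 mm out of line, within the 8–12 mm given.
- **Driving it home:** I aimed at the lower hole. Side forces stayed around 3 N or less on the way down. The plug stopped with the TCP at z = 0.1275 m, where I expected 0.1276 m for the flange on the bracket. A last seating push reached 38 N, well above the 5–20 N you quoted, though with almost no further travel. It went through the gripped plug, with the wrist limit at 120 N, but it was more than needed.
- **Final pictures:** the plug is upright with its flange flat on the bracket, the bracket is centred on the box with about equal margins, and the gripper is open and clear.
- **Checks that disagreed or failed:**
  - The task calls the rack black, but it looks wooden in the images. Its size and hole spacing match.
  - My last numeric check of the plate outline failed, because the mask took in box surface beside the bracket. The final bracket position is therefore judged by eye.

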